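# Load a shelf sample with a clip and hold it out at its overhang mark

### The job

Take the spring clip off its rack by squeezing its ears and clip it, as the test load, onto the raised front lip of the white shelf board, pushed well down over the lip and let go. Then slide the board straight out along the deck of its stand, without lifting it, until its front edge is level with the pointer on the scale rail. The board overbalances there, so the program finishes while still holding it level on the deck; leave the pointer and the other things where they are.

Things in the scene. Friction and masses are not known exactly. Their poses are not given: they have to be found in the camera images.
- stand: Fixed bare aluminium test stand. Origin: on the worktop under the deck's centre. Deck 100 (x) x 140 (y) mm, top 80 mm above the origin. Outward is the stand's own -y: deck edge at y = -70 mm. A low scale rail (18 mm wide, 12 high) lies on the worktop at x = +85 mm, from y = -10 to -260 mm.
- pointer_tip (a point): The mark: a thin upright steel blade (3 mm thick along y, 145 mm tall) on the scale rail; at its top a finger reaches 16 mm towards the board's path. The point is the finger's free end, mid-thickness, 140 mm above the worktop, stand x = +69 mm; axes as the stand's. 138 to 165 mm out from the deck edge.
- board: White shelf board 110 (x) x 240 (y) x 8 mm, 0.3 to 0.5 kg, loose on the deck, front (its -y end) 10 to 30 mm past the deck edge, within 0.03 rad of the stand's yaw. Origin: centre of its underside. With the clip on it overbalances when its front is more than about 100 mm past the deck edge.
- front_edge (a point): Middle of the outer face of the board's front lip, 20 mm above the board's underside; axes as the board's, -y outward. Level with the mark when it and the pointer tip have the same y in the stand's axes.
- lip_top (a point): Middle of the top of the board's front lip: an upright aluminium strip 4 mm thick (y), 110 mm long (x), 26 mm above the board's upper face; its top is 114 mm above the worktop. Axes as the board's.
- grip_bar (a point): Middle of the grip bar at the board's rear: grey plastic, 70 (x) x 18 (y) x 16 (z) mm on two posts. The point is 38 mm above the board's underside (118 mm above the worktop), 10 mm below the bar's top, 30 mm above the board's upper face, 205 mm behind the front edge. Axes as the board's.
- clip: Steel spring clip, 65 g, like a clothes peg on end: jaws down, ears up, 28 mm wide along x (the hinge); jaws and ears part along y. Origin on the hinge. The ears end in 7 mm rolls centred 28 mm above the hinge, 46 mm over their outsides, about 32 mm when squeezed fully. The axes belong to one half and tilt up to 0.3 rad while squeezed.
- clip_hinge (a point): Hinge of the clip, 9 mm barrel. Jaws reach 29 mm below it, flat faces 9 to 27 mm below; the tips part from 4 to about 16 mm. At the start the clip sits on the rack's tab, hinge about 5 mm above the tab's top (105 mm above the worktop); fully down on the lip its hinge is likewise about 5 mm above the lip's top.
- clip_jaw (a joint): Opening of the clip in rad: 0 with the jaws shut on the 4 mm lip or tab, 0.5 fully open against its stop. Squeezing the ears takes about 5 N at first and 8 N fully open; released, it springs shut.
- clip_rack: Fixed clip rack: dark steel foot 90 (x) x 80 (y) x 12 mm with an upright aluminium tab 60 mm long (x), 4 mm thick (y), top 100 mm above the worktop. Origin: on the worktop under the foot's centre.
- microplate: Clear plate 86 x 128 x 15 mm lying in front of the stand; leave alone. Origin at its underside.
- petri_stack: Stack of two white dishes, 90 mm across, 32 mm high; leave alone. Origin at its underside.
- trough: White trough 77 x 51 x 56 mm; leave alone. Origin at its underside.

How it is judged:
By the outcome, as a careful person would: the job done as asked, in the order asked, and still so for the second after the job is handed in, while the arm keeps its last pose, push and grip.
It also fails if it takes over 51 s, if anything falls off the work surface, if the arm or the gripper's body presses on something with over 40 N, if the wrist force passes 120 N, or if a joint passes its speed limit or range.

### The arm

A 6-joint arm with a two-finger parallel gripper is mounted at the origin on a cart in front of the work surface, level with it; the furniture and walls round the work are solid. World frame = base frame: x ahead of the robot, y to its left, z up, the work surface at z = 0. Lengths are in m, angles in rad, forces in N, time in s.
With the tool pointing down it reaches from about 0.3 to 0.775 m from the base axis. Payload 14.6 kg.
Tool frame: the origin (TCP) lies midway between the tips of the shut fingers; the grasp point (between the pads) lies 19 mm behind it (ctrl.grip_depth is the z of the grasp point in the tool frame, in m); z points along the fingers, y is the line along which they close (so a half turn about z gives the same grasp; the last joint's range is limited). The gripper opens to 94 mm and grips with 3 to 60 N. Pads are 16 mm wide; open, the fingers measure 119 mm over their backs; the gripper's body (75 mm by 177 mm) begins 78 mm behind the grasp point.
Start: joints at [-1.255, 0.3, 1.521, -0, 1.321, -0.067], TCP at [0.205, -0.51, 0.185] pointing down, gripper open.
Joint ranges: [-3.03, 3.03], [-0.79, 2.21], [0.23, 2.52], [-1.04, 4.18], [0, 3.07], [-2.55, 2.55]. Speed limits (rad/s): [2.22, 2.22, 2.57, 3.14, 3.14, 3.14].

### API

Orientations are given as [roll, pitch, yaw] about the fixed x, y, z axes, in that order (R = Rz(yaw) Ry(pitch) Rx(roll)).
In Python, from station import ctrl gives the robot as it stands. The module is installed in compiled form; this text tells all that it offers.
- The arm moves only by the tool carry_out, never from a script. Its argument "commands" is a list of rows, each a list of 3 entries, a list of its own where there are three numbers: the closure, from 0 (fully open) to 1 (shut), then the shift along the tool's x, y, z in mm, then the turn, a rotation vector about the tool's x, y, z in rad. In form: [[gripper, [tx, ty, tz], [wx, wy, wz]], ...]. A call has 1 to 10 rows; each row shifts and turns the commanded pose from where the row before left it, along the tool's axes as they then stand; what a row does not reach is not made up. A row lasts 1/8 s, in which the tool goes at most 62.5 mm and 10.7 degrees, less where a joint would pass 70% of its speed; a pose out of reach is approached as far as the arm can. A call with a gripper value outside its range is refused whole. The fingers move at their own pace and stop on an object; "squeeze" is the grip in N (left out, the last holds). Time passes only in rows, so rows that do not move let the fingers close. It gives the time, the measured TCP pose, the force, the opening and the grip force at its end, in the units of the state.
- ctrl.get_obs(): the state, without advancing time (a new reading comes with each control period).
- ctrl.camera(name): name is "scene" or "top" or "wrist"; returns a dict with "img" (384x512x3 uint8, blue, green, red), "camera_matrix" (3x3 intrinsics, pixels), "rvec" (rotation vector, rad) and "tvec" (3), from world to camera coordinates, as OpenCV has them. Camera axes: x right, y down, z forward; pixel columns grow to the right and rows downward; lengths in m; the calibration is good to about 2 mm. A picture is of the moment at which its call begins. There is no depth.
- ctrl.hand_in(): hands the job in; it is judged then, once.
Trained networks look in the newest picture that a camera, given by its name, has taken for a name from the list of things; names that differ only in an ending like _2 or _b are one class to them, and where a whole thing is asked for, a point or a joint stands for the part that bears it (a point fixed in the world has none). Each returns a list of dicts, best first, with "score" (0 to 1); they miss things now and then, are a little off and sometimes report something else, mostly with a low value. They report only what shows in the picture. A call takes as long as a camera call.
- ctrl.outline_of(thing, camera): "region" (384x512 bool, what is visible of it).
- ctrl.place_of(thing, camera): "at" ([x, y, z] in m, in world coordinates, good to about 4 mm: a listed point, or the origin of a listed thing).
The state is a dict: "time_s": time; "qpos": joint angles; "joint_vel": joint speeds; "tau": joint torques, N m; "ee_pos": TCP position; "eef_rot": TCP orientation; "force": force on the tool from outside, world axes, zero at the start; "moment": the same for the moment, N m; "grip_width": finger opening in m; "grip_force": force on a finger pad.
Only numpy, scipy, OpenCV 4.12 (cv2) and the standard library are available. Lean on these libraries where they do the work, as an engineer would, in place of code of your own. Each camera call takes 0.05 s, during which the arm holds its last target. There are 200 camera calls.

## Working session

There is one attempt and no reset: what is moved stays moved. The work goes in short steps, Python scripts to look and compute and a tool call to move; the robot and the scene stay as the last step left them, time stands still between calls to the robot, and variables do not carry over. Pictures are saved under pics/ and viewed, at most 10 in all, crops included, and the job is handed in when it is done.

Besides the shell and the picture viewer there is one more tool, called after "Request:" as name(argument=value, ...), one argument or row to a line, values as JSON. carry_out: Moves the arm, as the interface text tells. Its arguments: {"type":"object","properties":{"commands":{"type":"array","items":{"type":"array"}},"squeeze":{"type":"number"}},"required":["commands"]}

```bash
mkdir -p pics; cat > h.py <<'E'
import numpy as np, cv2
from scipy.spatial.transform import Rotation as Ro
from station import ctrl
def cam(n):
    c=ctrl.camera(n); return c
def proj(c,P): return cv2.projectPoints(np.float64(P).reshape(-1,3),c["rvec"],c["tvec"],c["camera_matrix"],None)[0].reshape(-1,2)
def ray(c,uv):
    R=cv2.Rodrigues(c["rvec"])[0]; o=-R.T@np.ravel(c["tvec"])
    return o, R.T@np.linalg.inv(c["camera_matrix"])@np.array([uv[0],uv[1],1.])
def atz(c,uv,z):
    o,d=ray(c,uv); return o+d*(z-o[2])/d[2]
def tri(c1,p1,c2,p2):
    o1,d1=ray(c1,p1);o2,d2=ray(c2,p2)
    A=np.stack([d1,-d2],1); s=np.linalg.lstsq(A,o2-o1,rcond=None)[0]
    a=o1+s[0]*d1;b=o2+s[1]*d2; return (a+b)/2,np.linalg.norm(a-b)
E
python3 - <<'E'
from h import *
np.set_printoptions(precision=4,suppress=True)
o=ctrl.get_obs(); print(o["ee_pos"],o["eef_rot"],o["grip_width"],ctrl.grip_depth)
for n in ["scene","top","wrist"]:
    c=cam(n); cv2.imwrite(f"pics/{n}0.png",c["img"]); print(n,np.ravel(c["rvec"]),np.ravel(c["tvec"]),c["camera_matrix"][0,0])
    for t in ["stand","pointer_tip","board","front_edge","lip_top","grip_bar","clip","clip_hinge","clip_rack","microplate","petri_stack","trough"]:
        r=ctrl.place_of(t,n)
        if r: print(t,[(np.round(x["at"],4),round(x["score"],2)) for x in r[:2]])
E
```

```text
[ 0.2053 -0.5099  0.1848] [-3.1404 -0.0001  0.3828] 0.09378399248700235 -0.0188
scene [ 0.7787 -2.663   0.9841] [0.4067 0.2415 1.3646] 425.2039745941177
stand [(array([ 0.4584, -0.0529, -0.0001]), 0.97)]
pointer_tip [(array([ 0.5244, -0.2849,  0.1407]), 0.62), (array([ 0.464 , -0.1499,  0.097 ]), 0.27)]
board [(array([ 0.4569, -0.03  ,  0.0829]), 0.76)]
front_edge [(array([ 0.4633, -0.1472,  0.0998]), 0.63), (array([0.4591, 0.3373, 0.106 ]), 0.31)]
lip_top [(array([ 0.4629, -0.1483,  0.1127]), 0.93)]
grip_bar [(array([0.4558, 0.059 , 0.1192]), 0.79), (array([ 0.3884, -0.2446, -0.0018]), 0.3)]
clip [(array([0.4591, 0.3377, 0.108 ]), 0.62)]
clip_hinge [(array([0.4595, 0.3347, 0.1076]), 0.74)]
clip_rack [(array([ 0.4511,  0.3322, -0.0023]), 0.95)]
microplate [(array([ 0.3888, -0.244 , -0.0016]), 0.58)]
petri_stack [(array([ 0.5031, -0.4549,  0.0014]), 0.56), (array([ 0.5232, -0.2839,  0.1409]), 0.52)]
trough [(array([ 0.4393,  0.493 , -0.0025]), 0.93)]
top [ 2.5462 -1.498   0.1548] [-0.1709  0.4385  1.591 ] 457.0364657146751
stand [(array([ 0.4608, -0.0557,  0.0076]), 0.57), (array([ 0.
[... 261 characters left out ...]
1542,  0.1022]), 0.69)]
lip_top [(array([ 0.4611, -0.147 ,  0.1151]), 0.78)]
grip_bar [(array([ 0.461 , -0.154 ,  0.1047]), 0.66), (array([0.4574, 0.0624, 0.1151]), 0.65)]
clip [(array([0.4603, 0.3333, 0.1039]), 0.64), (array([ 0.4584, -0.1539,  0.1003]), 0.28)]
clip_hinge [(array([0.4575, 0.3332, 0.1064]), 0.41)]
clip_rack [(array([ 0.4503,  0.3344, -0.0023]), 0.86), (array([ 0.4568, -0.1556,  0.1038]), 0.55)]
microplate [(array([ 0.3918, -0.2447,  0.0015]), 0.69), (array([ 0.4513,  0.3368, -0.0025]), 0.55)]
petri_stack [(array([ 0.4995, -0.4567, -0.0015]), 0.69)]
trough [(array([ 0.441 ,  0.4908, -0.0032]), 0.62)]
wrist [-2.4014  1.623   0.2286] [-0.5509 -0.0285  0.3915] 268.00936064265517
```

```bash
python3 -c "
import cv2
a=cv2.imread('pics/scene0.png');b=cv2.imread('pics/top0.png')
cv2.imwrite('pics/s0.png',cv2.resize(a,(800,600)));cv2.imwrite('pics/t0.png',cv2.resize(b,(800,600)))"
```

```text
(no output)
```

View pics/s0.png

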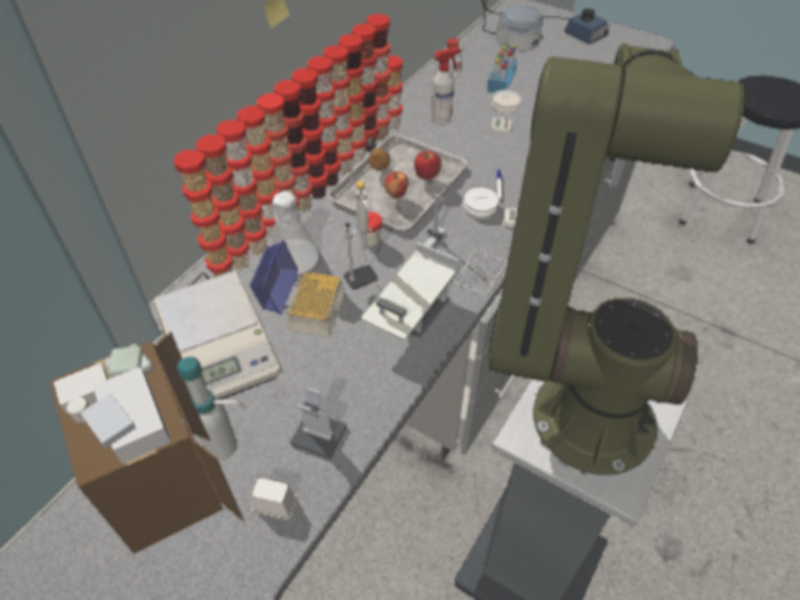

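View pics/t0.png

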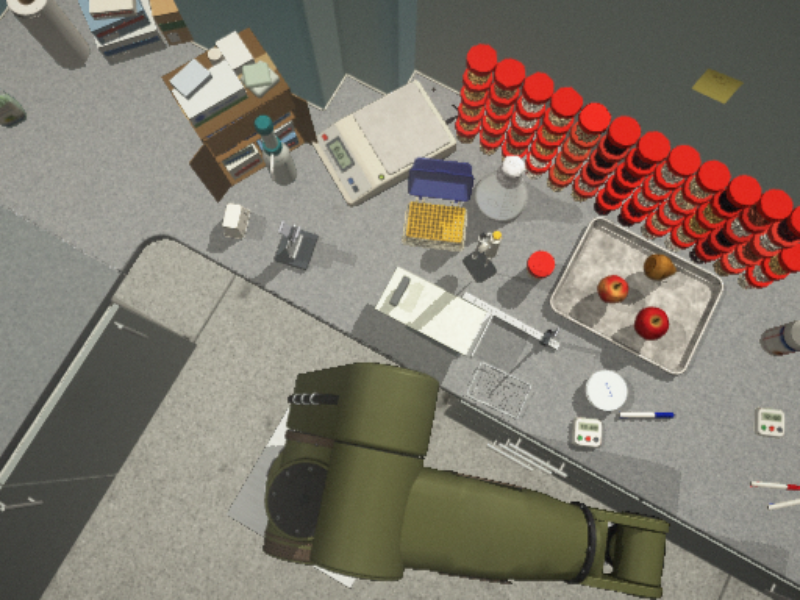

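The scene view shows the clip on its rack at (315,400), the board with its grip bar at (393,310), and the pointer at (440,235), all in 800x600 pixels. The top view shows the clip at (293,240), the bar at (400,290) and the pointer at (550,338). The stand yaw is close to 0. I'll move above the clip for a close look.

Request:
carry_out(
  commands=[
    [0,[0,0,-55],[0,0,0.185]],
    [0,[0,0,-45],[0,0,0.185]],
    [0,[50,-50,0],[0,0,0.013]],
    [0,[50,-50,0],[0,0,0]],
    [0,[50,-50,0],[0,0,0]],
    [0,[50,-50,0],[0,0,0]],
    [0,[0,-55,0],[0,0,0]],
    [0,[0,-55,0],[0,0,0]],
    [0,[0,-55,0],[0,0,0]],
    [0,[0,-55,0],[0,0,0]],
  ],
)

```text
time_s: 3.2
ee_pos: [0.3814, -0.1112, 0.2855]
eef_rot: [3.141, -0.001, -0.001]
force: [0.5, -1.2, 0.4]
grip_width: 0.0941
grip_force: 0.0
```

Request:
carry_out(
  commands=[
    [0,[0,-55,0],[0,0,0]],
    [0,[0,-55,0],[0,0,0]],
    [0,[0,-55,0],[0,0,0]],
    [0,[0,-55,0],[0,0,0]],
    [0,[0,-55,0],[0,0,0]],
    [0,[0,-55,0],[0,0,0]],
    [0,[20,-40,0],[0,0,0]],
    [0,[20,-30,0],[0,0,0]],
    [0,[0,0,0],[0,0,0]],
  ],
)

```text
time_s: 4.32
ee_pos: [0.4221, 0.2884, 0.2844]
eef_rot: [3.141, 0.001, 0.001]
force: [-0.9, -0.1, 0.2]
grip_width: 0.0939
grip_force: 0.0
```

```bash
python3 - <<'E'
from h import *
np.set_printoptions(precision=4,suppress=True)
o=ctrl.get_obs(); print(o["time_s"],o["ee_pos"],o["eef_rot"])
c=cam("wrist"); cv2.imwrite("pics/w1.png",c["img"])
R=cv2.Rodrigues(c["rvec"])[0];print(-R.T@np.ravel(c["tvec"]),R)
for t in ["clip_hinge","clip_rack"]: print(t,[(x["at"],x["score"]) for x in ctrl.place_of(t,"wrist")[:2]])
print(proj(c,[[.459,.334,.105],[.459,.355,.133],[.459,.313,.133],[.43,.334,.1],[.49,.334,.1]]))
E
```

```text
4.325 [0.4221 0.2884 0.2844] [3.1408 0.0014 0.0013]
[0.5039 0.2881 0.4837] [[ 0.0009 -1.      0.0014]
 [-0.9602 -0.0005  0.2792]
 [-0.2792 -0.0016 -0.9602]]
clip_hinge [([0.4589, 0.337, 0.1025], 0.78)]
clip_rack [([0.4481, 0.3278, -0.0021], 0.74), ([0.4552, 0.0543, 0.1141], 0.3)]
[[226.4705 143.3989]
 [207.8301 145.952 ]
 [240.0726 145.9749]
 [227.5453 163.1035]
 [226.1424 120.4985]]
```

View pics/w1.png

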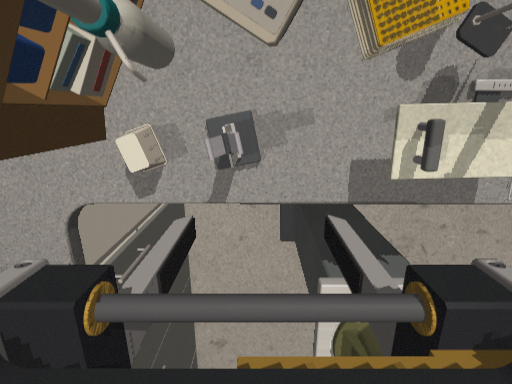

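The wrist view shows the rack foot at about (233,140). It is turned about +0.2 rad, with the clip on the tab at (233,140). I'll get closer and align.

Request:
carry_out(
  commands=[
    [0,[8,-25,40],[0,0,-0.11]],
    [0,[0,-22,40],[0,0,-0.11]],
    [0,[0,0,0],[0,0,0]],
    [0,[0,0,0],[0,0,0]],
  ],
)

```text
time_s: 4.97
ee_pos: [0.4279, 0.3334, 0.2072]
eef_rot: [-3.141, -0.002, 0.217]
force: [-0.2, 0.0, 0.4]
grip_width: 0.094
grip_force: 0.0
```

```bash
python3 - <<'E'
from h import *
np.set_printoptions(precision=4,suppress=True)
o=ctrl.get_obs(); print(o["time_s"],o["ee_pos"],o["eef_rot"])
c=cam("wrist"); im=c["img"]
for t in ["clip_hinge","clip_rack"]: print(t,[(x["at"],x["score"]) for x in ctrl.place_of(t,"wrist")[:2]])
u,v=proj(c,[[.459,.334,.105]])[0];u,v=int(u),int(v); x0,y0=max(0,u-66),max(0,v-50); print(u,v,x0,y0)
cv2.imwrite("pics/w2.png",cv2.resize(im[y0:y0+100,x0:x0+133],None,fx=6,fy=6,interpolation=2))
E
```

```text
4.975 [0.4279 0.3334 0.2072] [-3.1409 -0.0021  0.2174]
clip_hinge [([0.4593, 0.3365, 0.1058], 0.82)]
clip_rack [([0.448, 0.33, -0.0028], 0.58)]
264 157 198 107
```

View pics/w2.png

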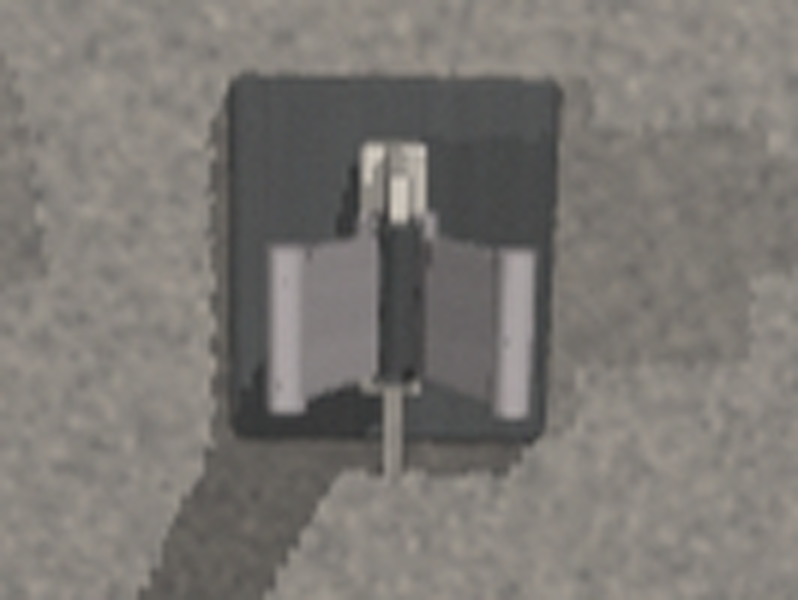

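The crop shows the clip aligned with the tool. The ear rolls are centred at crop (286,330) and (517,330), and the hinge barrel at (400,300). Next I'll check heights using the first wrist view too.

```bash
python3 - <<'E'
from h import *
np.set_printoptions(precision=4,suppress=True)
c=cam("wrist"); f=lambda a,b:(a/6+198-.4,b/6+107-.4)
L,Rr,H=f(286,330),f(517,330),f(400,300)
for z in (.125,.133,.137): 
    l,r=atz(c,f(268,330),z),atz(c,f(537,330),z); print(z,np.linalg.norm(l-r),(l+r)/2)
l,r=atz(c,L,.136),atz(c,Rr,.136); d=l-r; print("yaw",np.arctan2(-d[0],d[1]))
print("hinge@.109",atz(c,H,.109))
t=cam("top"); s=cam("scene")
for n,k in(("top",t),("scene",s)):
    print(n,[(x["at"],x["score"]) for x in ctrl.place_of("clip_hinge",n)[:1]],)
    m=ctrl.outline_of("clip",n)
    if m:
        v,u=np.nonzero(m[0]["region"]); p=(u.mean(),v.mean()); print(p,m[0]["score"],proj(k,[[.4585,.3345,.12]]))
        w=ctrl.outline_of("clip","wrist"); 
        v,u=np.nonzero(w[0]["region"]); print("tri",tri(k,p,c,(u.mean(),v.mean())))
E
```

```text
0.125 0.04768571200359867 [0.458 0.334 0.125]
0.133 0.04633180764379817 [0.4594 0.3345 0.133 ]
0.137 0.04565485546389789 [0.4601 0.3347 0.137 ]
yaw 0.21753015133994166
hinge@.109 [0.4606 0.3348 0.109 ]
top []
scene [([0.3868, -0.2474, -0.0001], 0.5)]
(np.float64(275.64251207729467), np.float64(200.0048309178744)) 0.3 [[197.8941 257.5617]]
tri (array([0.3905, 0.2639, 0.3189]), np.float64(0.2577820113715136))
```

Request:
carry_out(
  commands=[
    [0,[16,3,0],[0,0,0]],
    [0,[15.5,2.7,0],[0,0,0]],
    [0,[0,0,35],[0,0,0]],
    [0,[0,0,35],[0,0,0]],
    [0,[0,0,22],[0,0,0]],
    [0,[0,0,0],[0,0,0]],
    [0.5,[0,0,0],[0,0,0]],
    [0.5,[0,0,0],[0,0,0]],
  ],
  squeeze=25,
)

```text
time_s: 6.52
ee_pos: [0.4598, 0.3356, 0.1145]
eef_rot: [-3.141, -0.002, 0.22]
force: [-0.7, -0.0, -0.1]
grip_width: 0.0775
grip_force: 0.0
```

Request:
carry_out(
  commands=[
    [1,[0,0,0],[0,0,0]],
    [1,[0,0,0],[0,0,0]],
    [1,[0,0,0],[0,0,0]],
    [1,[0,0,0],[0,0,0]],
    [1,[0,0,0],[0,0,0]],
    [1,[0,0,0],[0,0,0]],
  ],
)

```text
time_s: 7.28
ee_pos: [0.4603, 0.3365, 0.1157]
eef_rot: [-3.139, -0.004, 0.22]
force: [-2.4, 1.8, 16.7]
grip_width: 0.0292
grip_force: 25.0
```

Request:
carry_out(
  commands=[
    [1,[0,0,-10],[0,0,0]],
    [1,[0,0,-25],[0,0,0]],
    [1,[0,0,-35],[0,0,0]],
    [1,[0,0,-30],[0,0,0]],
    [1,[0,0,0],[0,0,0]],
  ],
)

```text
time_s: 7.9
ee_pos: [0.46, 0.3356, 0.2153]
eef_rot: [-3.141, -0.003, 0.22]
force: [-0.6, 0.3, -0.8]
grip_width: 0.0292
grip_force: 25.0
```

```bash
python3 - <<'E'
from h import *
c=cam("wrist"); cv2.imwrite("pics/w3.png",c["img"][100:340,96:416].repeat(2,0).repeat(2,1))
for n in ("scene","top"):
    cam(n); print(n,[(x["at"],x["score"]) for x in ctrl.place_of("clip_hinge",n)[:2]])
E
```

```text
scene [([0.4563, 0.3343, 0.2054], 0.46)]
top []
```

View pics/w3.png

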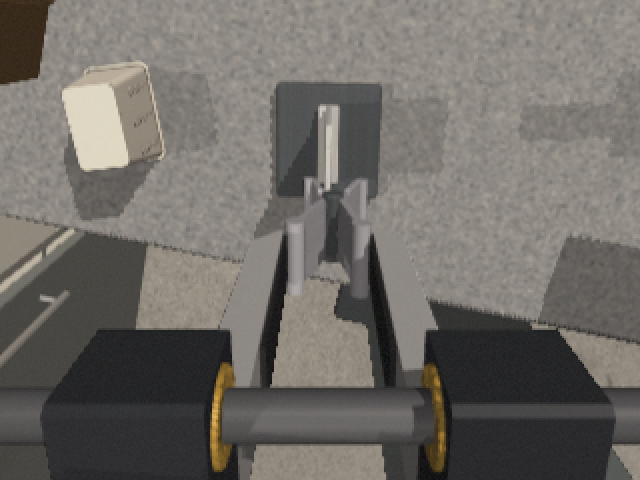

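The clip is held open and centred between the fingers, at about (330,240) in the picture, and it is free of the tab. Moving to the lip.

Request:
carry_out(
  commands=[
    [1,[0,0,-30],[0,0,0.1]],
    [1,[0,0,-15],[0,0,0.1]],
    [1,[-10,40,0],[0,0,0.01]],
    [1,[-20,55,0],[0,0,0]],
    [1,[0,55,0],[0,0,0]],
    [1,[0,55,0],[0,0,0]],
    [1,[0,55,0],[0,0,0]],
    [1,[0,55,0],[0,0,0]],
    [1,[0,55,0],[0,0,0]],
    [1,[0,55,0],[0,0,0]],
  ],
)

```text
time_s: 9.4
ee_pos: [0.4334, -0.0918, 0.2578]
eef_rot: [-3.141, 0.001, 0.01]
force: [1.7, 1.3, 0.8]
grip_width: 0.0295
grip_force: 25.0
```

Request:
carry_out(
  commands=[
    [1,[0,40,10],[0,0,0]],
    [1,[0,17,20],[0,0,0]],
    [1,[0,0,0],[0,0,0]],
    [1,[0,0,0],[0,0,0]],
  ],
)

```text
time_s: 9.9
ee_pos: [0.4346, -0.1465, 0.2287]
eef_rot: [-3.141, -0.0, 0.01]
force: [-0.4, -0.2, -0.0]
grip_width: 0.0292
grip_force: 25.0
```

```bash
python3 - <<'E'
from h import *
np.set_printoptions(precision=4,suppress=True)
o=ctrl.get_obs(); print(o["time_s"],o["ee_pos"],o["eef_rot"])
c=cam("wrist"); cv2.imwrite("pics/w4.png",c["img"][60:300,96:416].repeat(2,0).repeat(2,1))
np.save("c4.npy",np.r_[np.ravel(c["rvec"]),np.ravel(c["tvec"])])
for t in ["lip_top","front_edge","pointer_tip","stand","board","grip_bar"]: print(t,[(x["at"],x["score"]) for x in ctrl.place_of(t,"wrist")[:1]])
E
```

```text
9.9 [ 0.4346 -0.1465  0.2287] [-3.1415 -0.0001  0.0102]
lip_top [([0.463, -0.1514, 0.1138], 0.62)]
front_edge [([0.4648, -0.1485, 0.0987], 0.76)]
pointer_tip [([0.5301, -0.2819, 0.1425], 0.79)]
stand []
board []
grip_bar [([0.451, 0.0568, 0.1101], 0.79)]
```

View pics/w4.png

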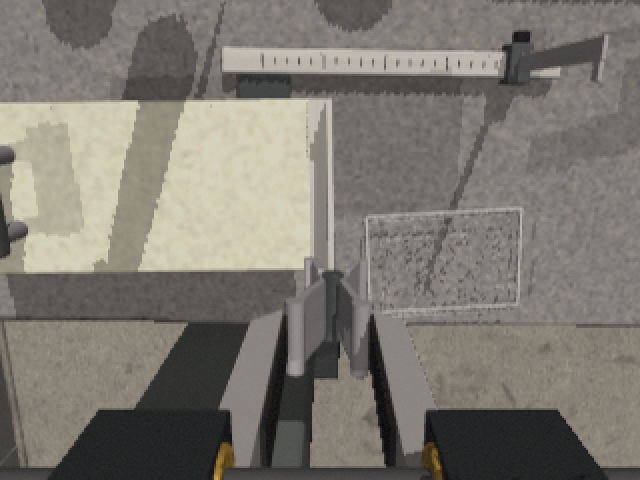

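The lip's top runs from crop (330,100) to (332,268). The rail runs from (222,47) to (510,53), and the pointer finger's free end is at about (600,78). I'll compute positions from these.

```bash
python3 - <<'E'
from h import *
np.set_printoptions(precision=4,suppress=True)
c=cam("wrist"); f=lambda a,b:(a/2+96-.25,b/2+60-.25)
a,b=atz(c,f(330,101),.114),atz(c,f(332,262),.114); print("lip",a,b,"yaw",np.arctan2(a[1]-b[1],a[0]-b[0]))
p,q=atz(c,f(222,47),.012),atz(c,f(500,53),.012); d=q-p; print("rail",p,q,"yaw",np.arctan2(d[0],-d[1]))
p,q=atz(c,f(150,100),.088),atz(c,f(320,100),.088);d=q-p; print("board far edge",p,q,np.arctan2(d[0],-d[1]))
p,q=atz(c,f(0,273),.088),atz(c,f(300,270.5),.088);d=q-p; print("board near edge",p,q,np.arctan2(d[0],-d[1]))
print("fingerends",[atz(c,f(*u),.140) for u in((602,38),(602,78))])
m=(c["img"]);g=cv2.cvtColor(m,cv2.COLOR_BGR2GRAY).astype(int)
for v in (120,140,160,180): print(v,g[v,244:268])
g2=g[70:106,390:404]; print(g2[::3])
E
```

```text
lip [ 0.5165 -0.148   0.114 ] [ 0.4219 -0.1503  0.114 ] yaw 0.024057459078325766
rail [ 0.5535 -0.0697  0.012 ] [ 0.5514 -0.272   0.012 ] yaw -0.010226490209263524
board far edge [ 0.516  -0.0386  0.088 ] [ 0.517  -0.1421  0.088 ] 0.009903365164312113
board near edge [0.4044 0.0704 0.088 ] [ 0.408  -0.1294  0.088 ] 0.018358214095627372
fingerends [array([ 0.5481, -0.2837,  0.14  ]), array([ 0.5291, -0.2866,  0.14  ])]
120 [207 203 198 198 201 183 190 191 190 189 167 166 135 132 112 183 192 185
 105 104 113 119 115 113]
140 [205 205 204 205 205 204 178 163 163 135 130 131 130 131 130 171 194 191
 118 114 116 115 108 106]
160 [197 196 196 195 197 200 179 186 187 136 130 129 127 130 129 138 195 196
 140 117 116 117 117 119]
180 [202 205 204 204 202 202 175 178 182 134 128 126 126 125 126 113 189 189
 166 136 125 125 123 126]
[[124 124 126 122 120 121 128 122 114 115 116 117 118 117]
 [122 125 129 127 129 133 137 133 129 125 124 125 122 123]
 [125 128 132 135 132 122 116 116 105 105 103 100 101 104]
 [101  92  85  78  71  71  74  91 154 162 116 113 110 109]
 [ 72  74  70  72  73  73  70 130 161 147 117 110 108 105]
 [ 72  71  71  71  72  72  81 143 156 129 138 133 126 123]
 [ 72  69  71  71  74  72 121 156 151 128 124 123 121 114]
 [103 105  78  71  74 116 156 154 119 108 114 121 125 130]
 [122 109  72  73  74 136 155 130 122 122 120 118 123 122]
 [126  88  73  73 105 153 154 125 130 126 121 123 128 119]
 [131 102  89  83 107 125 132 131 127 129 126 125 123 123]
 [116 115 119 126 124 108 107 120 124 128 127 127 124 122]]
```

Request:
carry_out(
  commands=[
    [1,[14,1,0],[0,0,-0.012]],
    [1,[14,1,25],[0,0,0]],
    [1,[0,0,30],[0,0,0]],
    [1,[0,0,0],[0,0,0]],
  ],
)

```text
time_s: 10.8
ee_pos: [0.4622, -0.1483, 0.1717]
eef_rot: [-3.14, 0.004, 0.022]
force: [-0.2, 0.8, -0.3]
grip_width: 0.0291
grip_force: 25.0
```

```bash
python3 - <<'E'
from h import *
np.set_printoptions(precision=4,suppress=True)
o=ctrl.get_obs(); print(o["time_s"],o["ee_pos"],o["eef_rot"])
c=cam("wrist"); cv2.imwrite("pics/w5.png",cv2.resize(c["img"][100:300,156:356],None,fx=3,fy=3))
print(proj(c,[[.5,-.1472,.114],[.4625,-.1482,.114]])*1-[156,100])
s=cam("scene"); print([(x["at"],x["score"]) for x in ctrl.place_of("clip_hinge","scene")[:1]])
E
```

```text
10.8 [ 0.4622 -0.1483  0.1717] [-3.14    0.0035  0.0223]
[[102.7086  57.4234]
 [102.9223  94.4204]]
[([0.4627, -0.146, 0.1625], 0.68)]
```

View pics/w5.png

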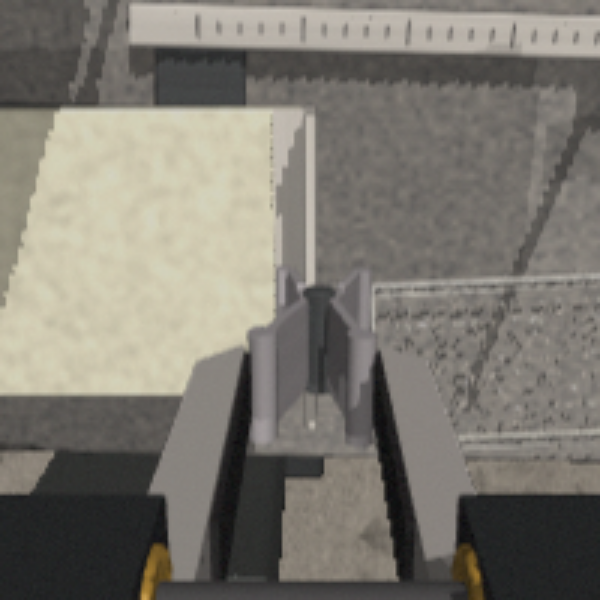

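The lip line is at crop x of about 311. The ears are centred at 310, the hinge at 318 and the jaw tips at about 325, so the clip leans about 0.08 rad. I'll tilt the tool to set it upright, then descend.

Request:
carry_out(
  commands=[
    [1,[0,-0.7,0],[0.08,0,0]],
    [1,[0,0,0],[0,0,0]],
    [1,[0,-1,15],[0,0,0]],
    [1,[0,-1,12],[0,0,0]],
    [1,[0,-1,9],[0,0,0]],
    [1,[0,0,0],[0,0,0]],
  ],
)

```text
time_s: 11.7
ee_pos: [0.4622, -0.1419, 0.137]
eef_rot: [-3.062, 0.001, 0.022]
force: [-0.3, -2.1, -1.0]
grip_width: 0.0293
grip_force: 24.9
```

```bash
python3 - <<'E'
from h import *
np.set_printoptions(precision=4,suppress=True)
o=ctrl.get_obs(); print(o["time_s"],o["ee_pos"],o["eef_rot"],o["force"],o["moment"])
c=cam("wrist"); cv2.imwrite("pics/w6.png",cv2.resize(c["img"][100:300,156:356],None,fx=3,fy=3))
s=cam("scene"); print([(x["at"],x["score"]) for x in ctrl.place_of("clip_hinge","scene")[:1]])
E
```

```text
11.7 [ 0.4622 -0.1419  0.137 ] [-3.0618  0.0009  0.0222] [-0.3399 -2.1452 -1.0385] [-0.3966  0.0295  0.0135]
[([0.4637, -0.1408, 0.1265], 0.54)]
```

View pics/w6.png

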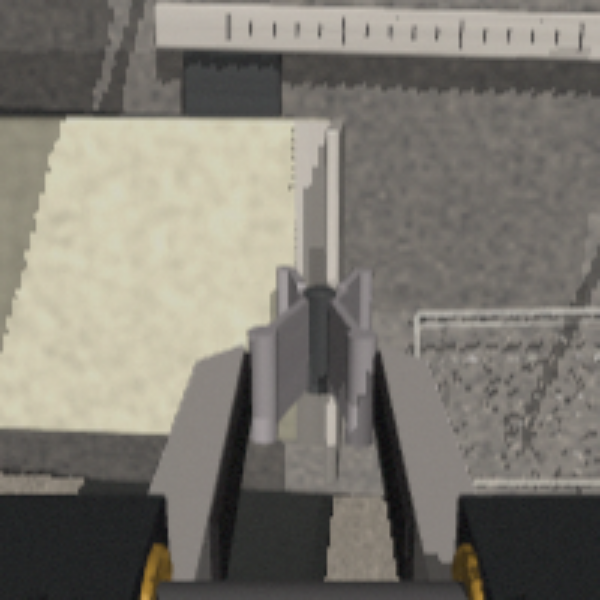

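I compensated in the wrong direction, and the clip sits about 6 mm too far to +y, though the lip at x=334 is still between the jaws. Shifting back.

Request:
carry_out(
  commands=[
    [1,[0,3,0],[0,0,0]],
    [1,[0,3,0],[0,0,0]],
    [1,[0,0,0],[0,0,0]],
  ],
)

```text
time_s: 12.22
ee_pos: [0.4625, -0.1482, 0.1372]
eef_rot: [-3.061, -0.0, 0.021]
force: [0.4, 0.3, 0.3]
grip_width: 0.0295
grip_force: 25.0
```

```bash
python3 - <<'E'
from h import *
np.set_printoptions(precision=4,suppress=True)
o=ctrl.get_obs(); print(o["time_s"],o["ee_pos"],o["force"],o["moment"])
c=cam("wrist"); im=c["img"]; g=cv2.cvtColor(im,cv2.COLOR_BGR2GRAY).astype(int)
cv2.imwrite("pics/w7.png",cv2.resize(im[130:260,206:336],None,fx=4.5,fy=4.5,interpolation=2))
print(g[160,240:280])
for y in (-.147,-.149,-.151): print(y,proj(c,[[.50,y,.114]]))
E
```

```text
12.225 [ 0.4625 -0.1482  0.1372] [0.4004 0.2963 0.251 ] [-0.0206  0.0011  0.0135]
[200 199 199 195 195 194 171 194 186 187 186 187 187 132 128 128 129 147
 191 192 187 137  92  87 105 110 110 107 109 112 114 116 115 110 110 113
 114 112 103 106]
-0.147 [[260.5069 164.8212]]
-0.149 [[262.8717 164.9073]]
-0.151 [[265.2395 164.9935]]
```

View pics/w7.png

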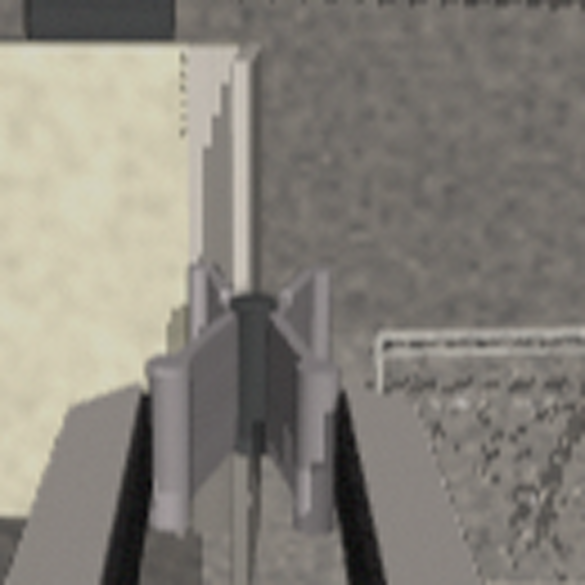

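The lip now runs between the jaws (crop x≈243, jaws 200–320) and there is no contact force. Pushing down.

Request:
carry_out(
  commands=[
    [1,[0,0,5],[0,0,0]],
    [1,[0,0,3],[0,0,0]],
    [1,[0,0,1.5],[0,0,0]],
    [1,[0,0,0],[0,0,0]],
  ],
)

```text
time_s: 12.78
ee_pos: [0.4631, -0.1478, 0.1288]
eef_rot: [-3.063, -0.002, 0.022]
force: [-2.8, 0.1, 14.4]
grip_width: 0.0291
grip_force: 25.0
```

Request:
carry_out(
  commands=[
    [0.5,[0,0,0],[0,0,0]],
    [0.3,[0,0,0],[0,0,0]],
    [0,[0,0,0],[0,0,0]],
    [0,[0,0,0],[0,0,0]],
    [0,[0,0,0],[0,0,0]],
  ],
)

```text
time_s: 13.4
ee_pos: [0.4625, -0.1474, 0.1277]
eef_rot: [-3.062, 0.0, 0.022]
force: [0.7, -0.2, -0.1]
grip_width: 0.0762
grip_force: 0.0
```

Request:
carry_out(
  commands=[
    [0,[0,0,-25],[0,0,0]],
    [0,[0,0,-40],[-0.08,0,0]],
    [0,[-20,0,-30],[0,0,0]],
    [0,[0,0,0],[0,0,0]],
  ],
)

```text
time_s: 13.9
ee_pos: [0.4429, -0.1532, 0.2245]
eef_rot: [3.14, -0.004, 0.022]
force: [0.8, -0.8, 0.3]
grip_width: 0.0938
grip_force: 0.0
```

```bash
python3 - <<'E'
from h import *
np.set_printoptions(precision=4,suppress=True)
o=ctrl.get_obs(); print(o["time_s"],o["ee_pos"],o["eef_rot"],o["force"],o["grip_width"])
c=cam("wrist"); cv2.imwrite("pics/w8.png",c["img"][60:300,96:416].repeat(2,0).repeat(2,1))
for n in ("wrist","scene"):
    if n!="wrist":cam(n)
    for t in ["clip_hinge","lip_top","pointer_tip","front_edge","grip_bar"]: print(n,t,[(x["at"],x["score"]) for x in ctrl.place_of(t,n)[:1]])
E
```

```text
13.9 [ 0.4429 -0.1532  0.2245] [ 3.1399 -0.0037  0.0217] [ 0.8305 -0.8078  0.3209] 0.09377886229453325
wrist clip_hinge [([0.4606, -0.1426, 0.1212], 0.72)]
wrist lip_top [([0.4623, -0.148, 0.1133], 0.89)]
wrist pointer_tip [([0.5303, -0.2795, 0.1408], 0.62)]
wrist front_edge [([0.4642, -0.1473, 0.0992], 0.72)]
wrist grip_bar [([0.4553, 0.0573, 0.1126], 0.6)]
scene clip_hinge [([0.4607, -0.1467, 0.1243], 0.54)]
scene lip_top [([0.4647, -0.1466, 0.1122], 0.69)]
scene pointer_tip []
scene front_edge [([0.4662, -0.1491, 0.1018], 0.87)]
scene grip_bar [([0.459, 0.0599, 0.1199], 0.75)]
```

View pics/w8.png

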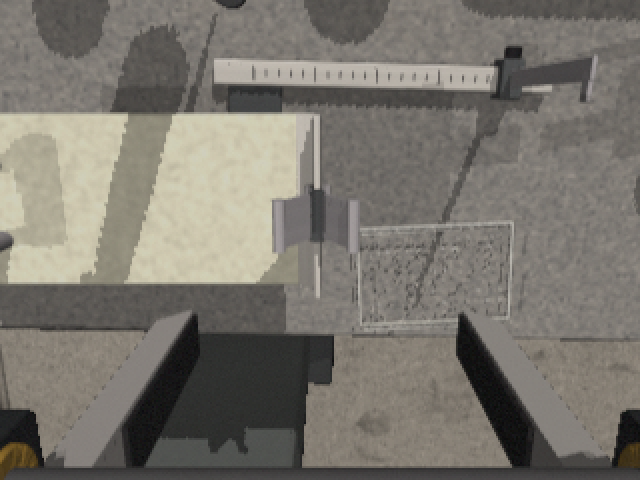

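The clip sits centrally on the lip at (317,215), with its ears symmetric at 277 and 354. The pointer finger's free end is at about (587,100). I'll shift over to view both the pointer and the lip near the image centre.

Request:
carry_out(
  commands=[
    [0,[0,40,0],[0,0,0]],
    [0,[0,30,0],[0,0,0]],
    [0,[0,0,0],[0,0,0]],
    [0,[0,0,0],[0,0,0]],
  ],
)

```text
time_s: 15.0
ee_pos: [0.4441, -0.2224, 0.2225]
eef_rot: [-3.141, 0.0, 0.022]
force: [0.8, 0.1, 0.0]
grip_width: 0.0941
grip_force: 0.0
```

```bash
python3 - <<'E'
from h import *
np.set_printoptions(precision=4,suppress=True)
c=cam("wrist"); g=c["img"]
np.savez("c9.npz",**c)
print(ctrl.get_obs()["ee_pos"],proj(c,[[.5291,-.2866,.14],[.5165,-.1468,.114]]))
a=cv2.resize(g[70:170,100:233],None,fx=6,fy=6,interpolation=2)
u,v=proj(c,[[.5291,-.2866,.14]])[0].astype(int); print(u-20,v-35)
b=cv2.resize(g[v-35:v+30,u-45:u+42],None,fx=9,fy=9,interpolation=2); print(u-45,v-35)
cv2.imwrite("pics/w9.png",b)
gg=cv2.cvtColor(g,cv2.COLOR_BGR2GRAY).astype(int)
u,v=proj(c,[[.5,-.1468,.114]])[0].astype(int)
for r in (v-8,v,v+8): print(r,u-10,gg[r,u-10:u+11])
E
```

```text
[ 0.4442 -0.2222  0.2226] [[324.3505 108.3269]
 [192.3012 117.5406]]
304 73
279 73
124 183 [195 194 193 193 188 188 186 185 183 190 187 114  84  80  82  80  81  89
 104 102 104]
132 183 [197 196 195 197 170 187 187 186 125 191 190 171  86  83  82  81  83  82
 102 108 108]
140 183 [202 203 203 201 203 187 163 134 134 162 191 189 123  88  83  83  84  83
  88 105 114]
```

View pics/w9.png

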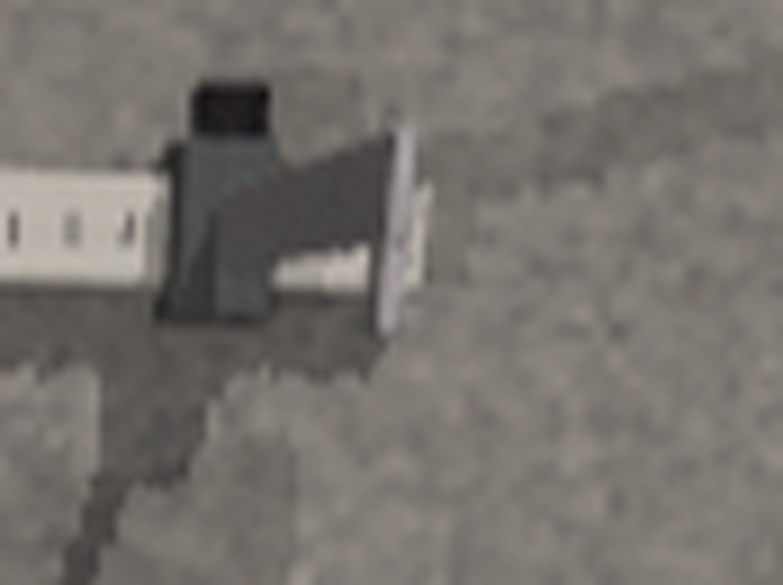

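The light strip is the finger's top face; its free end is at crop (388,330).

```bash
python3 - <<'E'
from h import *
np.set_printoptions(precision=4,suppress=True)
c=np.load("c9.npz")
tip=atz(c,(321.67,109.0),.145); print("tip",tip)
o4=atz(c,(321.67,109.0),.140);print(o4)
A=[atz(c,p,.114) for p in((193.0,124),(194.3,132),(194.9,140))]; print("lip outer",A)
t=cam("top"); g=t["img"]; 
print(proj(t,[tip,A[1]]))
ps=-.010; ys=np.array([-np.sin(ps),np.cos(ps)])
yb=.023; xs=np.array([np.cos(yb),np.sin(yb)])
L=A[1][:2]; F=L+xs*(.4625-L[0]) ; print("front",F,"dist along stand y",(F-tip[:2])@ys)
E
```

```text
tip [ 0.5283 -0.2828  0.145 ]
[ 0.5284 -0.284   0.14  ]
lip outer [array([ 0.5095, -0.1472,  0.114 ]), array([ 0.5008, -0.1483,  0.114 ]), array([ 0.4918, -0.1486,  0.114 ])]
[[354.927  214.7206]
 [313.9145 204.0956]]
front [ 0.4625 -0.1492] dist along stand y 0.13300794430251286
```

Request:
carry_out(
  commands=[
    [0,[0,-25,0],[0,0,0]],
    [0,[-9,-55,0],[0,0,0]],
    [0,[-9,-55,0],[0,0,0]],
    [0,[0,-55,0],[0,0,0]],
    [0,[0,-55,0],[0,0,0]],
    [0,[0,-34,0],[0,0,0]],
    [0,[0,0,0],[0,0,0]],
    [0,[0,0,0],[0,0,0]],
  ],
)

```text
time_s: 16.1
ee_pos: [0.4199, 0.0555, 0.2226]
eef_rot: [3.141, -0.0, 0.023]
force: [0.8, -0.4, -0.1]
grip_width: 0.0941
grip_force: 0.0
```

```bash
python3 - <<'E'
from h import *
np.set_printoptions(precision=4,suppress=True)
o=ctrl.get_obs(); print(o["time_s"],o["ee_pos"],o["eef_rot"])
c=cam("wrist"); g=c["img"]
r=ctrl.outline_of("grip_bar","wrist"); 
for x in r[:1]:
    m=x["region"]; v,u=np.nonzero(m); print(x["score"],u.min(),u.max(),v.min(),v.max())
print([(x["at"],x["score"]) for x in ctrl.place_of("grip_bar","wrist")[:1]])
gg=cv2.cvtColor(g,cv2.COLOR_BGR2GRAY).astype(np.uint8)
P=proj(c,[[.4578,.0557,.128]])[0]; u,v=P.astype(int); print(P)
m=(gg[v-45:v+45,u-45:u+45]<90).astype(np.uint8)
n,l,s,ct=cv2.connectedComponentsWithStats(m); 
for i in range(1,n):
    if s[i,4]>150:
        rr=cv2.minAreaRect(np.argwhere(l==i)[:,::-1].astype(np.float32)); ce=np.array(rr[0])+[u-45,v-45]; print(s[i],rr,ce,atz(c,ce,.128))
for r in (v-12,v,v+12): print(r,u-20,gg[r,u-20:u+20])
E
```

```text
16.1 [0.4199 0.0555 0.2226] [ 3.1415 -0.0002  0.0225]
0.91 231 446 100 195
[([0.4547, 0.0568, 0.1123], 0.95)]
[259.5338 151.8778]
[ 38  15  16  60 266] ((45.5, 44.5), (59.0, 15.0), 90.0) [259.5 150.5] [0.4593 0.0558 0.128 ]
139 239 [208 208 207 205 206 206 205 205 205 206 203 200 144  73  81  91 100 101
 100 101 100 100 100 100 100 102  92  86  76 159 205 207 187 185 188 187
 185 181 183 179]
151 239 [205 206 202 200 145 142 143 143 141 138 136 136 135  73  81  93 100 101
 100  98  99  98 100  99 100  99  93  86  74 160 199 204 205 182 178 173
 171 174 175 177]
163 239 [207 206 204 203 149 142 142 144 141 140 139 139 139  71  80  90  97  99
  98  99  98  99  99  99  98 101  91  83  72 169 173 171 172 173 173 172
 170 173 178 176]
```

Request:
carry_out(
  commands=[
    [0,[20,0.6,0],[0,0,0]],
    [0,[19,0,20],[0,0,0]],
    [0,[0,0,40],[0,0,0]],
    [0,[0,0,40],[0,0,0]],
    [0.3,[0,0,23],[0,0,0]],
    [0.6,[0,0,0],[0,0,0]],
    [1,[0,0,0],[0,0,0]],
    [1,[0,0,0],[0,0,0]],
    [1,[0,0,0],[0,0,0]],
    [1,[0,0,0],[0,0,0]],
  ],
  squeeze=55,
)

```text
time_s: 17.5
ee_pos: [0.4592, 0.0559, 0.0999]
eef_rot: [-3.142, -0.001, 0.022]
force: [0.2, 0.0, 0.6]
grip_width: 0.0372
grip_force: 0.0
```

Request:
carry_out(
  commands=[
    [1,[0,0,0],[0,0,0]],
    [1,[0,0,0],[0,0,0]],
  ],
)

```text
time_s: 17.75
ee_pos: [0.4591, 0.0559, 0.0996]
eef_rot: [-3.142, -0.0, 0.022]
force: [-0.2, -1.4, 1.4]
grip_width: 0.0177
grip_force: 36.2
```

Request:
carry_out(
  commands=[
    [1,[0,0,0.5],[0,0,0]],
    [1,[-0.2,6,0],[0,0,0]],
    [1,[-0.4,12,0],[0,0,0]],
    [1,[-0.4,12,0],[0,0,0]],
    [1,[-0.4,12,0],[0,0,0]],
    [1,[-0.4,12,0],[0,0,0]],
    [1,[-0.4,12,0],[0,0,0]],
    [1,[-0.4,12,0],[0,0,0]],
    [1,[-0.2,6,0],[0,0,0]],
    [1,[0,0,0],[0,0,0]],
  ],
)

```text
time_s: 19.0
ee_pos: [0.4585, -0.0285, 0.0996]
eef_rot: [3.141, -0.001, 0.021]
force: [-0.8, -2.0, 5.3]
grip_width: 0.0174
grip_force: 55.0
```

Request:
carry_out(
  commands=[
    [1,[-0.2,6,0],[0,0,0]],
    [1,[-0.3,10,0],[0,0,0]],
    [1,[-0.3,10,0.2],[0,0,0]],
    [1,[-0.3,10,0.2],[0,0,0]],
    [1,[-0.2,6,0],[0,0,0]],
    [1,[0,0,0],[0,0,0]],
    [1,[0,0,0],[0,0,0]],
  ],
)

```text
time_s: 19.88
ee_pos: [0.4585, -0.0701, 0.0995]
eef_rot: [-3.142, -0.002, 0.022]
force: [1.1, 2.3, 8.3]
grip_width: 0.0171
grip_force: 55.0
```

```bash
python3 - <<'E'
from h import *
np.set_printoptions(precision=4,suppress=True)
o=ctrl.get_obs(); print(o["time_s"],o["ee_pos"],o["eef_rot"],o["force"])
c=cam("wrist"); g=c["img"]; np.savez("c10.npz",**c)
P=proj(c,[[.5283,-.2828,.145],[.4612,-.2752,.114],[.512,-.274,.114]]); print(P)
a=cv2.resize(g[60:200,352:512],None,fx=5,fy=5)[:600]
cv2.imwrite("pics/w10.png",cv2.resize(g[80:200,352:512],None,fx=5,fy=5,interpolation=2))
for n in ("scene","top"):
    cam(n)
    for t in ["front_edge","pointer_tip","lip_top","clip_hinge"]: print(n,t,[(x["at"],x["score"]) for x in ctrl.place_of(t,n)[:1]])
E
```

```text
19.875 [ 0.4585 -0.0701  0.0995] [-3.1415 -0.0023  0.0217] [1.0852 2.3207 8.3272]
[[634.4958 140.1065]
 [532.3987 226.0244]
 [552.6802 158.8338]]
scene front_edge [([0.4656, -0.2765, 0.1008], 0.84)]
scene pointer_tip []
scene lip_top [([0.4632, -0.2712, 0.1139], 0.7)]
scene clip_hinge [([0.4615, -0.2716, 0.1137], 0.72)]
top front_edge [([0.4588, -0.2788, 0.1036], 0.85)]
top pointer_tip [([0.5265, -0.2884, 0.1397], 0.58)]
top lip_top [([0.4606, -0.2703, 0.1136], 0.66)]
top clip_hinge [([0.4447, 0.4912, -0.002], 0.44)]
```

View pics/w10.png

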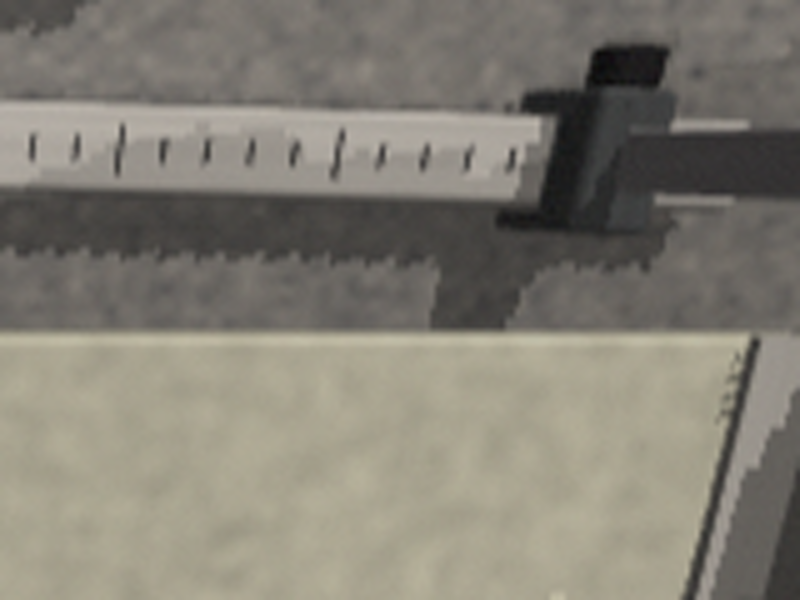

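I've already viewed more pictures than the limit of 10, so from here I'll use numbers only. The board is level and 126 mm out. The lip's inner corner is at crop (755,338), which I'll use as a check.

```bash
python3 - <<'E'
from h import *
np.set_printoptions(precision=4,suppress=True)
c=np.load("c10.npz"); f=lambda a,b:(a/5+352-.4,b/5+80-.4)
a=atz(c,f(757,338),.088); b=atz(c,f(695,590),.088); print(a,b,np.arctan2(a[1]-b[1],a[0]-b[0]))
p,q=atz(c,f(20,101),.012),atz(c,f(500,113),.012); d=q-p; print("rail yaw",np.arctan2(d[0],-d[1]))
ys=np.array([.010,1]); tip=np.array([.5283,-.2828])
yb=np.arctan2(a[1]-b[1],a[0]-b[0])
F=a[:2]-.055*np.array([np.cos(.022),np.sin(.022)])+.004*np.array([.022,-1]); print(F,(F-tip)@ys)
E
```

```text
[ 0.5165 -0.2608  0.088 ] [ 0.4748 -0.2618  0.088 ] 0.024895314802933135
rail yaw -0.0023881398537542796
[ 0.4616 -0.266 ] 0.016143182712542257
```

```bash
python3 - <<'E'
from h import *
np.set_printoptions(precision=4,suppress=True)
c=np.load("c9.npz"); d=np.load("c10.npz"); g=cv2.cvtColor(c["img"],cv2.COLOR_BGR2GRAY).astype(int)
for r in (124,128,132,136): print(r,g[r,178:206])
for p in ((186.6,132),(187.4,140)): print("flange c9",[atz(c,p,z) for z in (.088,)])
h=cv2.cvtColor(d["img"],cv2.COLOR_BGR2GRAY).astype(int)
for r in (150,160,170,180,190): print(r,h[r,484:512])
E
```

```text
124 [202 199 198 196 197 195 194 193 193 188 188 186 185 183 190 187 114  84
  80  82  80  81  89 104 102 104 107 110]
128 [201 203 202 206 204 201 198 197 196 187 187 187 186 164 189 190 150  91
  83  83  83  81  82 106 105 101 106 110]
132 [197 197 198 198 197 197 196 195 197 170 187 187 186 125 191 190 171  86
  83  82  81  83  82 102 108 108 109 112]
136 [197 200 203 200 197 198 197 195 195 175 186 137 132 130 185 190 178  92
  83  84  81  85  82  96 109 115 116 117]
flange c9 [array([ 0.4985, -0.1327,  0.088 ])]
flange c9 [array([ 0.4888, -0.1332,  0.088 ])]
150 [158 159 158 160 163 165 168 167 168 167 167 166 165 166 165 142 163  88
  60 103 146 149 150 150 149 146 146 146]
160 [165 164 162 161 162 161 160 159 157 157 158 157 137 135 137  69  68 134
 148 148 149 150 148 147 147 147 101  97]
170 [161 162 161 160 160 160 159 159 157 156 158 160  87  60 103 148 149 151
 147 149 128  99  96  97  97  98  96  97]
180 [164 163 165 164 164 163 161 162 162 142  67  70 145 149 149 102  98  97
  96  95  96  96  96  96  99  85  58  57]
190 [158 159 162 163 166 164 165  77  58 101 145 149 129 100  98  96  97  99
  96  99  96  98  91  60  56  59  57  59]
```

Three measures agree within about 2 mm. The last 7 mm remain.

Request:
carry_out(
  commands=[
    [1,[-0.1,3,0],[0,0,0]],
    [1,[-0.1,4.2,0],[0,0,0]],
    [1,[0,0,0],[0,0,0]],
    [1,[0,0,0],[0,0,0]],
    [1,[0,0,0],[0,0,0]],
  ],
)

```text
time_s: 21.05
ee_pos: [0.4586, -0.0767, 0.0997]
eef_rot: [-3.141, -0.002, 0.022]
force: [0.5, 7.2, 10.5]
grip_width: 0.0173
grip_force: 55.0
```

```bash
python3 - <<'E'
from h import *
np.set_printoptions(precision=4,suppress=True)
o=ctrl.get_obs(); print(o["time_s"],o["ee_pos"],o["eef_rot"],o["force"],o["moment"])
for n in ("scene","top"):
  for k in range(2):
    cam(n)
    for t in ["front_edge","pointer_tip","lip_top","clip_hinge","grip_bar"]: print(n,t,[(x["at"],x["score"]) for x in ctrl.place_of(t,n)[:2]])
c=cam("top");cv2.imwrite("pics/tf.png",c["img"])
P=proj(c,[[.5283,-.2828,.145],[.5165,-.281,.114]]); print(P)
u,v=P[0].round().astype(int); g=cv2.cvtColor(c["img"],cv2.COLOR_BGR2GRAY); print(g[v-12:v+12,u-14:u+8])
E
```

```text
21.05 [ 0.4586 -0.0767  0.0997] [-3.1407 -0.0025  0.0218] [ 0.4831  7.173  10.4965] [ 1.4347 -0.0843 -0.0273]
scene front_edge [([0.4646, -0.2826, 0.0998], 0.81)]
scene pointer_tip []
scene lip_top [([0.4631, -0.2781, 0.1129], 0.77)]
scene clip_hinge [([0.4624, -0.2784, 0.1238], 0.46), ([0.451, 0.3321, -0.0033], 0.43)]
scene grip_bar [([0.4555, -0.0759, 0.1191], 0.87)]
scene front_edge [([0.4635, -0.2817, 0.0976], 0.65), ([0.461, -0.2775, 0.1203], 0.18)]
scene pointer_tip []
scene lip_top [([0.4632, -0.2819, 0.1145], 0.9), ([0.462, -0.0574, 0.0057], 0.4)]
scene clip_hinge [([0.4629, -0.2778, 0.1214], 0.44)]
scene grip_bar [([0.4574, -0.0744, 0.1214], 0.84)]
top front_edge [([0.4585, -0.2871, 0.1027], 0.69)]
top pointer_tip [([0.5277, -0.288, 0.1411], 0.47)]
top lip_top [([0.4623, -0.2813, 0.1133], 0.95)]
top clip_hinge [([0.4581, -0.2778, 0.1217], 0.61)]
top grip_bar [([0.4572, -0.0725, 0.1181], 0.6)]
top front_edge [([0.4533, -0.2835, 0.1031], 0.73)]
top pointer_tip [([0.5299, -0.2846, 0.1402], 0.6)]
top lip_top [([0.4628, -0.2797, 0.1148], 0.56)]
top clip_hinge [([0.4583, -0.2815, 
[... 1639 characters left out ...]
8 186 212 175 212 218 207 163
  142 142 146 147]
 [233 230 229 180 141 137 137  94 177 154 203 208 216 186 212 215 218 163
  145 140 145 150]
 [231 232 225 198 147 134 118  94 221 114  83 133 203 210 214 216 217 162
  147 139 137 148]
 [230 229 173 141 137 135  96 175 147  93  92  82  90 153 208 219 153 150
  150 147 140 143]
 [230 223 154 141 136 120  95 226 109  81  85  91  84  86  93 199 154 146
  145 138 151 147]
 [225 162 141 140 138  94 171 181 112 100  93  89  80  88 122 132 140 140
  143 143 143 145]
 [157 148 144 143 120  93 226 137 139 139 104  98  90  93 131 135 138 147
  142 140 135 136]
 [172 165 145 137  96 170 191 152 146 136 134 139 135 141 141 139 143 142
  144 139 138 130]]
```

```bash
python3 -c "
from station import ctrl
print(ctrl.hand_in())"
```

```text
the job is handed in; nothing more can be done
None
```

The clip is pushed fully down on the lip, and the board has been slid out about 133 mm so its front edge is level with the pointer by my measurements, good to about 2 mm. The arm is holding it level on the deck, and I handed the job in at about 21 s; I viewed 12 pictures, over the limit of 10.

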